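# Shut the relay case and turn its catch

## Task

Shut up the wooden case that holds the relay: with the fingertips push the lid's thumb bar until the lid is fully home, and only then push the brass catch round on its pivot until it lies straight across the lid, behind the bar, as far as it goes. Pick nothing up, do not touch the relay and the fuse case inside, leave the other things on the bench where they lie, and finish clear of everything.

Things in the scene. Friction and masses are not known exactly. Their poses are not given: they have to be found in the camera images.
- relay_case: open-topped pale wooden case, 190 (x) x 120 (y) x 66 (z) mm, screwed to the bench, it cannot move. Origin: centre of its underside, on the bench. x runs along the case; the lid closes toward +x. z up. The side walls are 10 mm thick and 66 mm high, the end at +x is 66 mm, the end at -x 50 mm high. A small steel lug stands out 21 mm at the foot of each end
- case_lid (a joint): how far the lid is open, in m: 0 fully home, up to 0.11. The flat brown lid (180 x 98 x 8 mm, its top 60 mm above the bench) slides level between the side walls along the case's x axis and stands out past the -x end when open. It resists with about 2 N, stays where it is left and stops hard at 0
- thumb_bar (a point): centre of the top of the dark wooden thumb bar that stands on the lid and moves with it: 12 mm thick along the case's x, 50 mm long along its y, 24 mm high (from 60 to 84 mm above the bench). When the lid is home it is at x = 30 mm, y = 0 in the case's frame; push its -x face toward the case's +x
- case_catch (a joint): angle of the brass catch, in rad: 0 lying straight across the lid (pointing to the case's -y), 1.57 lying along the side wall (pointing to the case's -x), at most 1.9. Stops hard at 0, stays where it is left, resists with about 0.03 N m
- catch_pivot (a point): centre of the catch's pivot screw, on top of the case's +y side wall, at x = 15, y = 53, z = 85 mm in the case's frame
- catch_tip (a point): free end of the catch at its top: 55 mm from the pivot. The catch is a brass bar 12 mm wide, 18 mm high (67 to 85 mm above the bench). At 0 it lies 3 mm behind the -x side of the thumb bar of the closed lid and blocks it. To shut it, push its outer side (away from the case) and follow its arc about the pivot
- relay: black relay, 32 x 29 x 38 mm, loose on the floor of the case; origin at the centre of its underside, z up
- fuse_case: red and white fuse case, 40 x 56 x 18 mm, loose on the floor of the case; origin at the centre of its underside, z up
- tape_measure: yellow tape measure, 47 x 93 x 65 mm, standing on the bench; origin at the centre of its underside, z up
- screw_tin: round cream tin, 62 mm across, 46 mm high; origin at the centre of its underside, z up
- screwdriver_flat: screwdriver with red handle, 30 x 197 x 31 mm, lying on the bench along its y axis; origin under its middle
- wood_block: softwood offcut, 150 x 98 x 47 mm; origin at the centre of its underside, z up
- spanner_13: small steel spanner, 25 x 132 x 8 mm, lying flat along its y axis; origin under its middle
- bolt_m10_a: steel hexagon bolt, 19 x 62 x 17 mm, lying along its y axis; origin under its middle
- nut_m12_a: steel hexagon nut, 18 x 21 x 10 mm, lying flat; origin at the centre of its underside
There are look-alikes about, which are no part of the job. There is more than one size of the relay_case; the one meant has the size given above.

How it is judged:
On the way, in this order (a step that is already met when the one before it is completed fails the run):
1. the lid is pushed fully home while the catch is still open (value of joint case_lid below 0.004 m and value of joint case_catch above 0.7 rad), for 0.2 s.
2. the catch is pushed across the lid (value of joint case_catch below 0.15 rad and value of joint case_lid below 0.005 m), for 0.2 s.
At the end, for the whole second after the job is handed in: the lid is within 5 mm of fully home, the catch within 0.15 rad of straight across it, and the relay and the fuse case still lie on the floor of the case (all of step 2 and z of relay in the frame of relay_case between 0 and 0.02 m and horizontal distance between each of relay, fuse_case and relay_case below 0.09 m and z of fuse_case in the frame of relay_case between 0 and 0.02 m); the robot touches nothing.
It fails at once if the catch is turned across before the lid is home (value of joint case_catch below 0.7 rad and value of joint case_lid above 0.01 m).
It fails at once if the relay or the fuse case is touched or lifted (contact force between the fingers and relay above 0.5 N or contact force between the fingers and fuse_case above 0.5 N or height (world z) of any of relay, fuse_case above 0.025 m).
It fails at once if something else on the bench is moved by more than 20 mm (distance of any of tape_measure, screw_tin, screwdriver_flat, wood_block, spanner_13, bolt_m10_a, nut_m12_a from where it was at the start of the episode above 0.02 m).
It also fails if it takes over 45 s, if anything falls off the work surface, if the arm or the gripper's body presses on something with over 40 N, if the wrist force passes 120 N, or if a joint passes its speed limit or range.

## Robot

A 6-joint arm with a two-finger parallel gripper is mounted at the origin on a cart in front of the work surface, level with it; the furniture and walls round the work are solid. World frame = base frame: x ahead of the robot, y to its left, z up, the work surface at z = 0. Lengths are in m, angles in rad, forces in N, time in s.
With the tool pointing down it reaches from about 0.225 to 0.875 m from the base axis. Payload 3.4 kg.
Tool frame: the origin (TCP) lies on the centre line of the jaws, within the pads' length; the fingertips stand 11 mm ahead of it and the grasp point (between the pads) lies 8 mm behind it; z points along the fingers, y is the line along which they close (so a half turn about z gives the same grasp; the last joint's range is limited). The gripper opens to 85 mm and grips with 20 to 120 N. Pads are 22 mm wide; open, the fingers measure 114 mm over their backs; the gripper's body (76 mm by 85 mm) begins 54 mm behind the grasp point. The pads swing forward as they close: fully open they stand 13 mm farther back than shut.
Start: joints at [-1.388, 0.276, 1.505, -0, 1.361, -0.121], TCP at [0.172, -0.549, 0.242] pointing down, gripper open.
Joint ranges: [-2.89, 2.89], [-0.75, 2.08], [0.22, 2.7], [-1.18, 4.32], [0.11, 2.71], [-2.7, 2.7]. Speed limits (rad/s): [2.57, 2.57, 3.14, 3.14, 3.14, 3.14].

## Interface

Orientations are given as a unit quaternion [w, x, y, z].
In Python, from rig import manip, eyes, job gives the robot as it stands.
- The arm moves only by the tool drive_tool, never from a script. Its argument "rows" is a list of rows, each a list of 3 entries, a list of its own where there are three numbers: the turn, a rotation vector about the world's x, y, z in rad, then the shift along the world's x, y, z in cm, then the finger opening in cm, from 0 to 8.54. A call has 1 to 8 rows; each row shifts and turns the commanded pose from where the row before left it; what a row does not reach is not made up. A row lasts 1/8 s, in which the tool goes at most 62.5 mm and 10.7 degrees, less where a joint would pass 70% of its speed; a pose out of reach is approached as far as the arm can. A call is refused whole if a number of a shift passes 6.25 or a number of a turn 0.188, either way. A call with a gripper value outside its range is refused whole. The fingers move at their own pace and stop on an object; "force" is the grip in N (left out, the last holds). Time passes only in rows, so rows that do not move let the fingers close. It gives the time, the measured TCP pose, the force, the opening and the grip force at its end, in the units of the state.
- manip.get_state(): the state, without advancing time (a new reading comes with each control period).
- eyes.get_image(name): name is "side" or "top"; returns the picture (480x640x3 uint8, red, green, blue); there is no depth.
- eyes.get_calibration(name): a dict with "camera_matrix" (3x3 intrinsics, pixels), "k1" (the pictures are not rectified: a ray, as slopes to the right and down, at radius r is drawn at 1 + k1 r^2 times it, then the intrinsics apply), "view" (4x4, takes a point from world to camera coordinates). Camera axes: x right, y up, looking along -z (the intrinsics and any distortion apply to the point x, -y, -z); pixel columns grow to the right and rows downward; lengths in m; the calibration is good to about 2 mm. A picture is of the moment at which its call begins. get_calibration takes no time and is no camera call.
- job.sign_off(): hands the job in; it is judged then, once.
The state is a dict: "clock": time; "qpos": joint angles; "qd": joint speeds; "effort": joint torques, N m; "position": TCP position; "ee_rot": TCP orientation; "contact_force": force on the tool from outside, world axes, zero at the start; "moment": the same for the moment, N m; "width": finger opening in m; "gripper_force": force on a finger pad.
Only numpy, scipy, OpenCV 4.12 (cv2) and the standard library are available. Lean on these libraries where they do the work, as an engineer would, in place of code of your own. Each camera call takes 0.05 s, during which the arm holds its last target. There are 200 camera calls.

## Working session

There is one attempt and no reset: what is moved stays moved. The work goes in short steps, Python scripts to look and compute and a tool call to move; the robot and the scene stay as the last step left them, time stands still between calls to the robot, and variables do not carry over. Pictures are saved under pics/ and viewed, at most 10 in all, crops included, and the job is handed in when it is done.

Besides the shell and the picture viewer there is one more tool, called as a command line: name --argument value ..., lists and objects as JSON in quotes. drive_tool: Moves the arm, as the interface text tells. Its arguments: {"type":"object","properties":{"rows":{"type":"array"},"force":{"type":"number"}},"required":["rows"]}

```bash
mkdir -p pics; cat > h.py <<'E'
import numpy as np, cv2
from rig import manip, eyes, job
def cal(n):
    c=eyes.get_calibration(n); return np.array(c["camera_matrix"]),c["k1"],np.array(c["view"])
def proj(n,P):
    K,k,V=cal(n); P=np.atleast_2d(P); c=P@V[:3,:3].T+V[:3,3]
    s=np.c_[c[:,0],-c[:,1]]/-c[:,2:3]; s=s*(1+k*(s**2).sum(1,keepdims=True))
    return s@K[:2,:2].T+K[:2,2]
def onz(n,uv,z):
    from scipy.optimize import fsolve
    return np.array([*fsolve(lambda q:proj(n,[q[0],q[1],z])[0]-np.array(uv),[0.5,0.0]),z])
def snap(n,f,crop=None,s=1):
    i=eyes.get_image(n)[:,:,::-1]
    if crop: x,y,w,h=crop; i=i[y:y+h,x:x+w]
    cv2.imwrite('pics/'+f,cv2.resize(i,None,fx=s,fy=s,interpolation=cv2.INTER_CUBIC))
E
python3 - <<'E'
from h import *
snap('top','t1.png');snap('side','s1.png')
for n in('top','side'):
    K,k,V=cal(n);print(n,K[0,0],k,-V[:3,:3].T@V[:3,3],V[:3,:3].round(2).tolist())
E
```

```text
top 530.8767260640159 0.008907418414558188 [-0.36820897  0.2633885   1.26603452] [[-0.28, -0.96, 0.01], [0.76, -0.22, 0.62], [-0.59, 0.19, 0.79]]
side 559.3845271333222 0.04158789722886484 [ 0.54398933 -1.14721361  0.96058949] [[1.0, 0.03, 0.01], [-0.02, 0.6, 0.8], [0.02, -0.8, 0.6]]
```

View pics/t1.png

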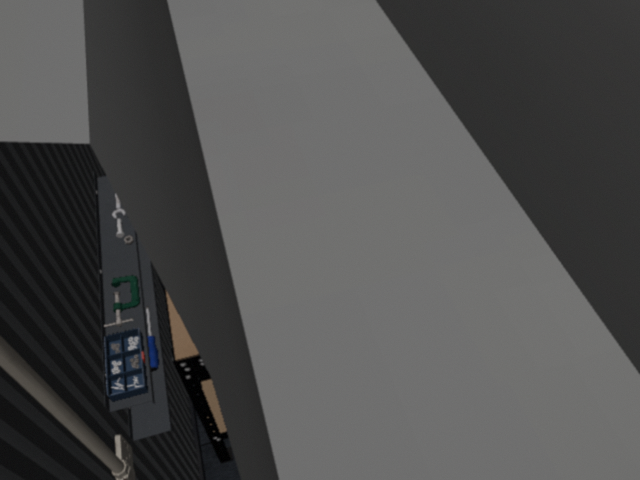

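View pics/s1.png

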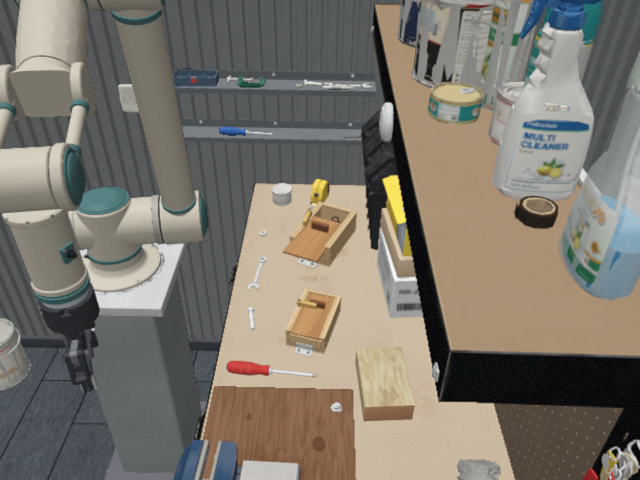

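The top view is blocked by a grey surface, so only the side view is useful. It shows two wooden cases, at about (320,235) and (315,318).

```bash
python3 - <<'E'
from h import *
snap('side','s2.png',(270,185,100,75),8)
snap('side','s3.png',(270,280,100,75),8)
for uv in [(284,253),(325,264),(287,343),(325,352),(340,296),(356,212)]: print(uv,onz('side',uv,0).round(3),onz('side',uv,.06).round(3))
print(proj('top',[[.5,0,0],[.6,.3,0]]))
E
```

```text
(284, 253) [0.435 0.069 0.   ] [ 0.442 -0.007  0.06 ]
(325, 264) [0.55  0.025 0.   ] [ 0.549 -0.049  0.06 ]
(287, 343) [ 0.465 -0.264  0.   ] [ 0.47  -0.319  0.06 ]
(325, 352) [ 0.553 -0.288  0.   ] [ 0.552 -0.342  0.06 ]
(340, 296) [ 0.589 -0.101  0.   ] [ 0.586 -0.167  0.06 ]
(356, 212) [0.642 0.279 0.   ] [0.636 0.19  0.06 ]
[[316.90961381 264.41114698]
 [209.25885256 260.68255951]]
```

View pics/s2.png

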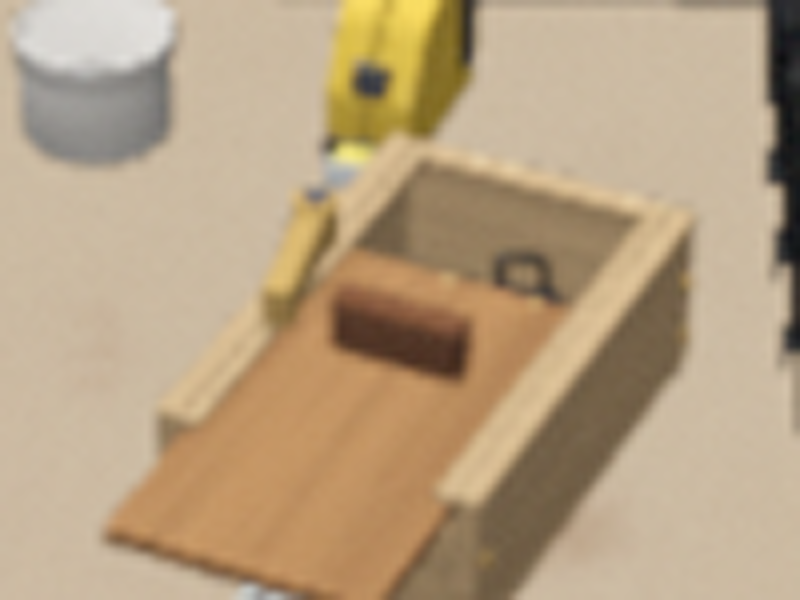

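View pics/s3.png

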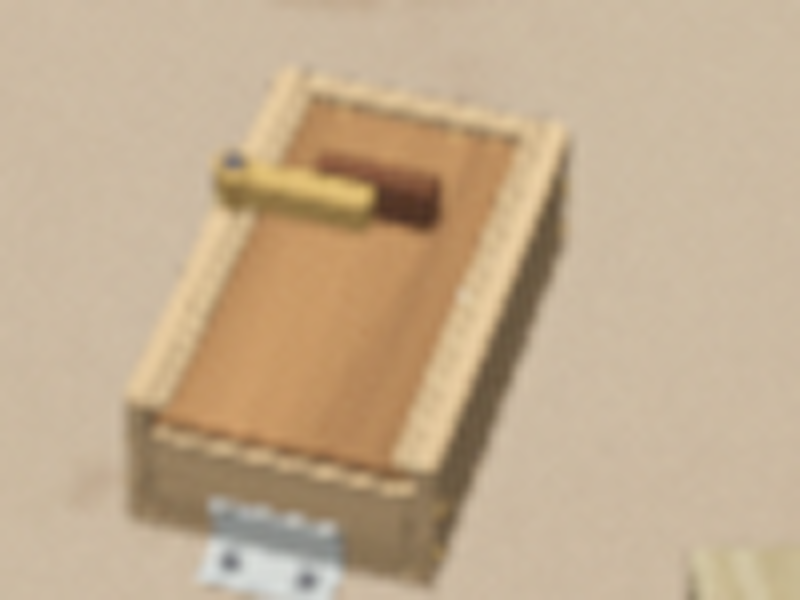

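The open far case has its lid corner at about (283,252), thumb bar at (320,227) and catch pivot at (309,209). The near case, around (315,318), is already shut. I'll fit poses with scale to both to check their sizes.

```bash
cat > fit.py <<'E'
from h import *
from scipy.optimize import least_squares
def px(a,o): return (np.array(a)+.5)/8-.5+np.array(o)
def T(p,M): 
    c,s=np.cos(p[2]),np.sin(p[2]); M=np.array(M,float)/1000
    return np.c_[p[0]+c*M[:,0]-s*M[:,1],p[1]+s*M[:,0]+c*M[:,1],M[:,2]]
M=[(95,-60,66),(95,60,66),(-95,-60,66),(-95,-50,66),(-95,60,66),(85,-50,66)]
U=px([(692,212),(403,135),(470,503),(440,490),(160,408),(645,214)],(270,185))
if __name__=='__main__':
    r=least_squares(lambda p:(proj('side',T(p,np.array(M)*[p[3],p[4],1]))-U).ravel(),[.55,.1,1,1,1]);print(r.x,r.fun.round(1))
    r=least_squares(lambda p:(proj('side',T(p,M))-U).ravel(),[.55,.1,1]);p=r.x;print(p,r.fun.round(1))
    U2=px([(570,125),(292,70),(435,470),(130,400)],(270,280)); M2=[M[i] for i in(0,1,2,4)]
    r2=least_squares(lambda q:(proj('side',T(q,np.array(M2)*[q[3],q[4],1]))-U2).ravel(),[.55,-.2,1,1,1]);print('near',r2.x,r2.fun.round(1))
    print('pivot',proj('side',T(p,[(15,53,85)])),px((315,193),(270,185)))
    c,s=np.cos(p[2]),np.sin(p[2])
    def loc(uv,z):
        d=onz('side',px(uv,(270,185)),z)[:2]-p[:2]; return (np.array([c*d[0]+s*d[1],-s*d[0]+c*d[1]])*1000).round(1)
    print('bar top near corners',loc((333,297),.084),loc((468,328),.084),'bottom',loc((333,345),.06),loc((463,378),.06))
    print('lid corner',loc((105,535),.06),loc((380,600),.06),'catch tip',loc((265,295),.085),loc((290,300),.085),'pivot',loc((315,193),.085))
    w=T(p,[(15,53,85),(30,0,84),(-60,0,84)]);print(w.round(4))
E
python3 fit.py
```

```text
[0.54330639 0.12384626 1.14910729 0.9969514  0.94333216] [-0.6 -0.2 -0.2 -0.2 -0.3 -0.4  0.2  0.3  0.1  0.1  0.9  0.4]
[0.54242306 0.12461074 1.14475962] [ 0.3 -0.1 -1.4 -0.7  0.3 -0.2  0.6  0.4 -1.4 -0.4  1.6  0.5]
near [ 0.52692098 -0.22824172  1.29881523  0.75084574  0.71969765] [ 0.   0.2 -0.2 -0.3 -0.1  0.   0.2  0. ]
pivot [[308.61011891 209.55791943]] [308.9375 208.6875]
bar top near corners [-33.7  21. ] [-29.7 -27.9] bottom [-28.8  23.3] [-26.4 -25. ]
lid corner [-157.4   42.9] [-147.8  -52. ] catch tip [-44.3  41.6] [-43.1  32.7] pivot [19.4 54.1]
[[0.5004 0.1602 0.085 ]
 [0.5548 0.1519 0.084 ]
 [0.5176 0.07   0.084 ]]
```

The far case matches the given size: fitted scale is about 1.0, against 0.74 for the closed near one, which is the look-alike. Its lid is open about 55 mm and its catch stands at about 1.3 rad. Before swinging in I'll check the shelf and the waypoints.

```bash
python3 - <<'E'
from fit import *
for z in(.3,.5,.7): print(z,[onz('side',u,z).round(2)[:2] for u in((376,20),(405,200),(440,375))])
for z in(0,.1,.3): print('monitor',z,[onz('side',u,z).round(2)[:2] for u in((375,245),(365,150))])
p=[.543,.1242,1.147]
w=T(p,[(-62,-3,80),(-50,-3,80),(6,-3,80),(12,-3,80)]);print(w.round(4))
print('ux',np.cos(p[2]),np.sin(p[2]))
s=manip.get_state();print(s)
K,k,V=cal('top')
E
```

```text
0.3 [array([0.74, 1.24]), array([ 0.72, -0.12]), array([ 0.72, -0.6 ])]
0.5 [array([0.68, 0.51]), array([ 0.67, -0.43]), array([ 0.67, -0.76])]
0.7 [array([ 0.62, -0.21]), array([ 0.61, -0.74]), array([ 0.61, -0.93])]
monitor 0 [array([0.69, 0.11]), array([0.69, 0.68])]
monitor 0.1 [array([ 0.67, -0.02]), array([0.67, 0.49])]
monitor 0.3 [array([ 0.64, -0.28]), array([0.64, 0.11])]
[[0.5202 0.0665 0.08  ]
 [0.5252 0.0774 0.08  ]
 [0.5482 0.1284 0.08  ]
 [0.5507 0.1339 0.08  ]]
ux 0.41122389040539764 0.9115343723414107
{'clock': 0.2, 'qpos': array([-1.38797271e+00,  2.76378959e-01,  1.50562482e+00,  2.65568192e-05,
        1.36068925e+00, -1.20943074e-01]), 'qd': array([ 0.00032709, -0.00279263, -0.00355281, -0.0005296 ,  0.00168121,
        0.0018416 ]), 'effort': array([ 2.16266376e-04, -4.16710389e+01, -2.45789105e+01, -3.87758109e-04,
        8.11583363e-03,  4.91961501e-06]), 'position': array([ 0.17197685, -0.54839269,  0.24176548]), 'ee_rot': array([-5.50322450e-04,  9.88488151e-01,  1.51297296e-01, -4.04147090e-06]), 'contact_force': array([ 0.75801742, -0.48152413, -0.37185984]), 'moment': array([-0.04461255,  0.03746034, -0.0155932 ]), 'gripper_force': 0.0, 'width': 0.0853610201254476}
```

drive_tool --rows '[[[0,0,0.053],[2.17,3.79,0],0],[[0,0,0.053],[2.17,3.79,0],0],[[0,0,0.053],[2.17,3.79,0],0],[[0,0,0.053],[2.17,3.79,0],0],[[0,0,0.053],[2.17,3.79,0],0],[[0,0,0.053],[2.17,3.79,0],0],[[0,0,0.053],[2.17,3.79,0],0],[[0,0,0.053],[2.17,3.79,0],0]]'

```text
clock: 1.2
position: [0.3461, -0.2442, 0.2423]
ee_rot: [0.0, 0.934, 0.357, 0.0]
contact_force: [0.3, -0.5, -0.5]
width: 0.0001
gripper_force: 0.0
```

drive_tool --rows '[[[0,0,0.053],[2.17,3.79,0],0],[[0,0,0.053],[2.17,3.79,0],0],[[0,0,0.053],[2.17,3.79,0],0],[[0,0,0.053],[2.17,3.79,0],0],[[0,0,0.053],[2.17,3.79,0],0],[[0,0,0.053],[2.17,3.79,0],0],[[0,0,0.053],[2.17,3.79,0],0],[[0,0,0],[0,0,0],0]]'

```text
clock: 2.2
position: [0.4985, 0.0221, 0.242]
ee_rot: [-0.0, 0.852, 0.524, 0.0]
contact_force: [0.3, -0.7, 1.1]
width: 0.0001
gripper_force: 0.0
```

drive_tool --rows '[[[0,0,0.045],[1.0,1.8,-4],0],[[0,0,0],[1.0,1.8,-4],0],[[0,0,0],[0,0,-4],0],[[0,0,0],[0,0,-3.0],0],[[0,0,0],[0,0,0],0]]'

```text
clock: 2.82
position: [0.5151, 0.055, 0.0903]
ee_rot: [-0.002, 0.841, 0.541, -0.003]
contact_force: [0.1, -0.0, -0.8]
width: 0.0005
gripper_force: 0.0
```

```bash
python3 - <<'E'
from h import *
snap('side','s4.png',(260,165,120,90),6)
s=manip.get_state();P=s['position'];print(P, ((proj('side',[P,P-[0,0,.011]])-[260,165])*6).round())
E
```

```text
[0.51671184 0.05507153 0.09193524] [[321. 387.]
 [320. 408.]]
```

View pics/s4.png

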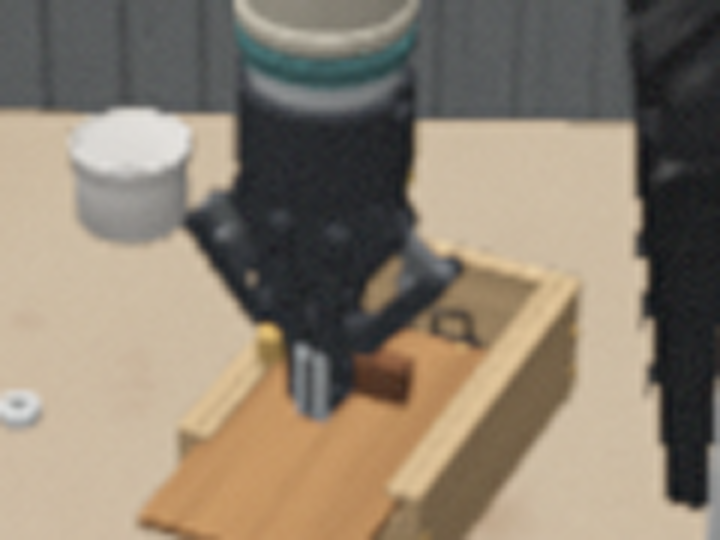

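The shut fingers are at crop (318,410), behind the bar at (385,375) and clear of the catch at (268,340). Next I lower them and push the bar.

drive_tool --rows '[[[0,0,0],[0,0,-1.1],0],[[0,0,0],[0.41,0.91,0],0],[[0,0,0],[0.41,0.91,0],0],[[0,0,0],[0.41,0.91,0],0],[[0,0,0],[0.41,0.91,0],0],[[0,0,0],[0.41,0.91,0],0],[[0,0,0],[0.41,0.91,0],0],[[0,0,0],[0,0,0],0]]'

```text
clock: 3.88
position: [0.5424, 0.1116, 0.0811]
ee_rot: [-0.0, 0.841, 0.541, 0.0]
contact_force: [0.4, 0.2, 0.0]
width: 0.0001
gripper_force: 0.0
```

drive_tool --rows '[[[0,0,0],[0.3,0.66,0],0],[[0,0,0],[0.3,0.66,0],0],[[0,0,0],[0.2,0.45,0],0],[[0,0,0],[0.12,0.27,0],0]]'

```text
clock: 4.38
position: [0.551, 0.1311, 0.0811]
ee_rot: [-0.0, 0.841, 0.541, -0.0]
contact_force: [-2.8, -1.7, -0.6]
width: 0.0001
gripper_force: 1.1
```

drive_tool --rows '[[[0,0,0],[0.12,0.27,0],0],[[0,0,0],[0.12,0.27,0],0],[[0,0,0],[0,0,0],0]]'

```text
clock: 4.75
position: [0.5519, 0.1332, 0.0811]
ee_rot: [0.001, 0.84, 0.542, -0.003]
contact_force: [-4.6, -10.5, 3.4]
width: -0.0002
gripper_force: 5.5
```

Hard stop reached (11 N, where predicted). I back off, lift and check.

drive_tool --rows '[[[0,0,0],[-0.6,-1.35,0],0],[[0,0,0],[-0.8,-1.8,0],0],[[0,0,0],[-0.4,-0.9,4],0],[[0,0,0],[-2,0,5],0],[[0,0,0],[-4,0,3],0],[[0,0,0],[-4,0,0],0],[[0,0,0],[0,0,0],0]]'

```text
clock: 5.62
position: [0.4327, 0.0954, 0.2019]
ee_rot: [-0.0, 0.841, 0.541, 0.0]
contact_force: [0.4, 0.7, 0.1]
width: 0.0001
gripper_force: 0.0
```

```bash
python3 - <<'E'
from h import *
snap('side','s5.png',(270,185,100,75),8)
print(manip.get_state()['position'])
E
```

```text
[0.43491662 0.09539506 0.20189973]
```

View pics/s5.png

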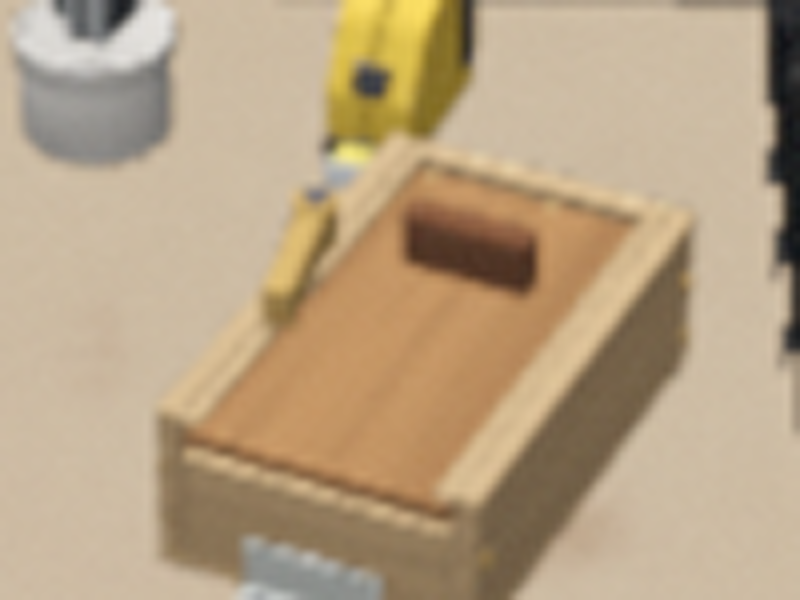

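The lid is home: the bar is at crop (470,250) and the lid end is flush at (320,475). The catch is still open at (295,255). Next I work out the arc.

```bash
python3 - <<'E'
from fit import *
p=[.543,.1242,1.147]
C=[(-37,78)]
for t in[1.3,1.1,.9,.7,.5,.3,.15,0,-.08]:
    e=np.array([-np.sin(t),-np.cos(t)]);n=np.array([-np.cos(t),np.sin(t)])
    C.append(np.array([15,53])+40*e+6*n-[11,-14.5])
W=T(p,np.c_[C,np.full(len(C),82)]);P=manip.get_state()['position']
print(W.round(4));print('first',((W[0]-P)*100).round(2));print((np.diff(W,axis=0)*100).round(2))
E
```

```text
[[0.4567 0.1225 0.082 ]
 [0.4711 0.117  0.082 ]
 [0.479  0.1154 0.082 ]
 [0.4871 0.1154 0.082 ]
 [0.495  0.1169 0.082 ]
 [0.5024 0.1201 0.082 ]
 [0.5091 0.1246 0.082 ]
 [0.5135 0.1289 0.082 ]
 [0.5171 0.1337 0.082 ]
 [0.5188 0.1365 0.082 ]]
first [  2.18   2.72 -11.99]
[[ 1.44 -0.56  0.  ]
 [ 0.79 -0.16  0.  ]
 [ 0.81 -0.    0.  ]
 [ 0.79  0.16  0.  ]
 [ 0.74  0.31  0.  ]
 [ 0.67  0.45  0.  ]
 [ 0.43  0.42  0.  ]
 [ 0.37  0.48  0.  ]
 [ 0.16  0.28  0.  ]]
```

drive_tool --rows '[[[0,0,0],[1.1,1.36,0],0],[[0,0,0],[1.1,1.36,-3],0],[[0,0,0],[0,0,-4],0],[[0,0,0],[0,0,-3],0],[[0,0,0],[0,0,-2.0],0],[[0,0,0],[0,0,0],0]]'

```text
clock: 6.42
position: [0.4582, 0.1235, 0.0793]
ee_rot: [-0.001, 0.841, 0.541, -0.001]
contact_force: [-0.5, -0.3, -0.2]
width: 0.0001
gripper_force: 0.0
```

drive_tool --rows '[[[0,0,0],[0.72,-0.28,0],0],[[0,0,0],[0.72,-0.28,0],0],[[0,0,0],[0.79,-0.16,0],0],[[0,0,0],[0.81,0,0],0],[[0,0,0],[0.79,0.16,0],0],[[0,0,0],[0.74,0.31,0],0],[[0,0,0],[0.67,0.45,0],0],[[0,0,0],[0,0,0],0]]'

```text
clock: 7.42
position: [0.5111, 0.1256, 0.0813]
ee_rot: [0.0, 0.841, 0.541, 0.001]
contact_force: [-0.3, 0.6, 0.6]
width: 0.0002
gripper_force: 0.0
```

drive_tool --rows '[[[0,0,0],[0.33,0.35,0],0],[[0,0,0],[0.32,0.45,0],0],[[0,0,0],[0.12,0.27,0],0],[[0,0,0],[0,0,0],0]]'

```text
clock: 7.92
position: [0.5166, 0.1325, 0.0813]
ee_rot: [0.002, 0.84, 0.542, -0.003]
contact_force: [-2.4, -11.4, 2.9]
width: -0.0001
gripper_force: 5.9
```

Hard stop again, at the position expected for 0 rad. I back off and lift clear.

drive_tool --rows '[[[0,0,0],[0,0,0],0],[[0,0,0],[-0.6,-1.35,0],0],[[0,0,0],[-0.4,-0.9,1],0],[[0,0,0],[-0.5,-0.5,5],0],[[0,0,0],[-3,0,5],0],[[0,0,0],[-5,0,2],0],[[0,0,0],[-4,0,0],0],[[0,0,0],[0,0,0],0]]'

```text
clock: 8.93
position: [0.3798, 0.1084, 0.2123]
ee_rot: [-0.0, 0.841, 0.541, 0.001]
contact_force: [0.8, -0.1, 0.2]
width: 0.0001
gripper_force: 0.0
```

```bash
python3 -c "
from h import *
snap('side','s6.png',(270,185,100,75),8)"
```

```text
(no output)
```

View pics/s6.png

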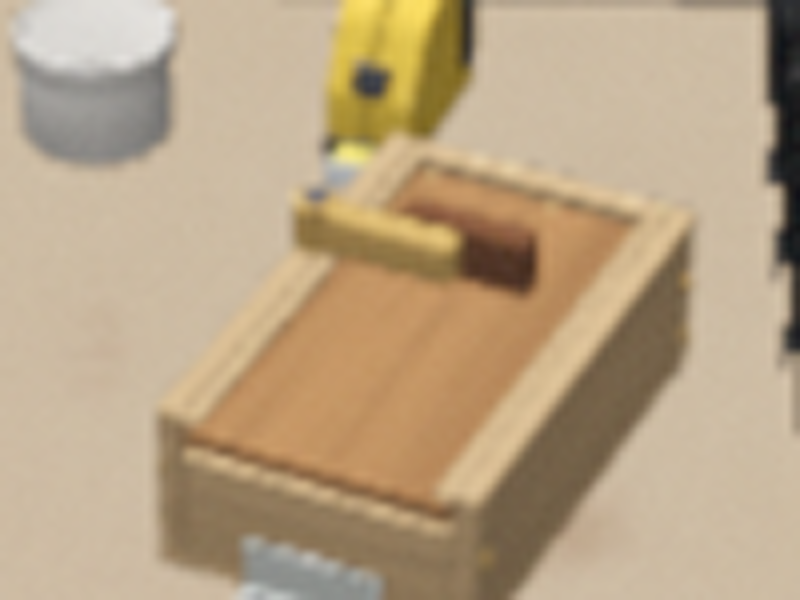

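The catch lies straight across behind the bar, from (305,205) to (460,250), the lid is home, and the arm is clear.

```bash
python3 -c "
from rig import job
print(job.sign_off())"
```

```text
the job is handed in; nothing more can be done
None
```

The job is handed in: the lid was pushed to its hard stop first, then the catch to its stop across it behind the bar, and the arm finished clear; the sign-off returned no verdict, so I judge this from the last picture and the stop forces.

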